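Make up two repair-part kits

ROBOT

A 6-joint arm with a two-finger parallel gripper is mounted at the origin on the work surface. World frame = base frame: x ahead of the robot, y to its left, z up, the work surface at z = 0. Lengths are in mm, angles in rad, forces in N, time in s.
With the tool pointing down it reaches from about 350 to 975 mm from the base axis. Payload 7.1 kg.
Tool frame: the origin (TCP) lies between the finger pads; the fingertips stand 17 mm ahead of it and the grasp point (between the pads) lies 2 mm behind it (robot.finger_overhang is the distance from the TCP to the fingertips, in mm); z points along the fingers, y is the direction in which the jaws open and shut (so a half turn about z gives the same grasp; the last joint's range is limited). The gripper opens to 88 mm and grips with 3 to 60 N. Pads are 20 mm wide; open, the fingers measure 115 mm over their backs; the gripper's body (75 mm by 178 mm) begins 61 mm behind the grasp point.
Start: joints at [-1.286, 0.423, 1.63, -0, 1.089, -0.019], TCP at [186.986, -596.357, 239.675] pointing down, gripper open.
Joint ranges: [-3, 3], [-0.9, 2.11], [0.09, 2.58], [-1.31, 4.45], [0.11, 2.69], [-2.54, 2.54]. Speed limits (rad/s): [2.39, 2.39, 3.01, 3.14, 3.14, 3.14].

INTERFACE

Orientations are given as a unit quaternion [w, x, y, z].
In Python, from cell import status, viewer, robot gives the robot as it stands.
- The arm moves only by the shell command python3 -m inch 'ROWS'. ROWS is JSON, a list of rows, each an object of numbers: "jaw": the opening, from 0 (shut) to 1 (fully open); "x", "y", "z": the shift along the tool's x, y, z in m; "wx", "wy", "wz": the turn, a rotation vector about the tool's x, y, z in rad. In form: [{"jaw": .., "x": .., "y": .., "z": .., "wx": .., "wy": .., "wz": ..}, ...]. A call has 1 to 10 rows; each row shifts and turns the commanded pose from where the row before left it, along the tool's axes as they then stand; what a row does not reach is not made up. A row lasts 1/10 s, in which the tool goes at most 50 mm and 8.59 degrees, less where a joint would pass 70% of its speed; a pose out of reach is approached as far as the arm can. A call with a gripper value outside its range is refused whole. The fingers move at their own pace and stop on an object; the grip force is fixed at half the most. Time passes only in rows, so rows that do not move let the fingers close. It gives the time, the measured TCP pose, the force and the opening at its end, in the units of the state.
- status.get_state(): the state, without advancing time (a new reading comes with each control period).
- viewer.snapshot(name): name is "side" or "top" or "wrist"; returns the picture (384x512x3 uint8, blue, green, red); there is no depth.
- viewer.get_calibration(name): a dict with "intrinsics" (3x3 intrinsics, pixels), "D" ([k1, k2, p1, p2, k3] as OpenCV has them; the pictures are not rectified), "xyz" and "orientation" of the camera in the world. Camera axes: x right, y down, z forward; pixel columns grow to the right and rows downward; lengths in mm; the calibration is good to about 2 mm. A picture is of the moment at which its call begins: read the wrist's pose just before it. get_calibration takes no time and is no camera call; for the wrist camera it gives the pose at the moment of the call.
- robot.finish_job(): hands the job in, once; it reports no verdict.
The state is a dict: "time_s": time; "joint_positions": joint angles; "qd": joint speeds; "effort": joint torques, N m; "ee_pos": TCP position; "tcp_rot": TCP orientation; "ft_force": force on the tool from outside, world axes, zero at the start; "wrist_torque": the same for the moment, N m; "opening": finger opening in mm.
Only numpy, scipy, OpenCV 4.12 (cv2) and the standard library are available. Lean on these libraries where they do the work, as an engineer would, in place of code of your own. Each camera call takes 0.05 s, during which the arm holds its last target. There are 200 camera calls.

TASK

Make up the parts kits for two repair jobs: put the blue capacitor, the silver heat sink and the transformer in the green tray, and the orange capacitor and the yellow relay in the red tray, each part standing upright on the floor of a compartment of its own (any compartment of the right tray will do). Leave the black capacitor and the black heat sink standing where they are.

Things in the scene. Friction and masses are not known exactly. Their poses are not given: they have to be found in the camera images.
- blue_cap_mid (a point): Large blue-sleeved can capacitor, an upright cylinder 35 mm in diameter and 50 mm tall; its top is bare aluminium with a rim of the sleeve colour. Origin at its centre, 25 mm above its underside; z up. Stands upright on the table at the start, its neighbours (some unlisted, up to 16 mm tall) at least 29 mm away. Belongs in the green tray.
- silver_sink_mid (a point): Silver finned aluminium heat sink, 36 by 36 mm and 50 mm tall, upright fins side by side along its x; can be gripped across its x or its y. Origin at its centre, 25 mm above its underside; z up. Stands upright on the table at the start, its neighbours (some unlisted, up to 16 mm tall) at least 29 mm away. Belongs in the green tray.
- transformer_mid (a point): Small transformer, dark grey core with bright copper winding, 36 by 36 mm and 50 mm tall, a copper band along its x across the top; can be gripped across its x or its y. Origin at its centre, 25 mm above its underside; z up. Stands upright on the table at the start, its neighbours (some unlisted, up to 16 mm tall) at least 29 mm away. Belongs in the green tray.
- orange_cap_mid (a point): Large orange-sleeved can capacitor, an upright cylinder 35 mm in diameter and 50 mm tall; its top is bare aluminium with a rim of the sleeve colour. Origin at its centre, 25 mm above its underside; z up. Stands upright on the table at the start, its neighbours (some unlisted, up to 16 mm tall) at least 29 mm away. Belongs in the red tray.
- relay_mid (a point): Yellow relay on a grey base, a block 34 by 34 mm and 50 mm tall with a small dark mark on top; can be gripped across its x or its y. Origin at its centre, 25 mm above its underside; z up. Stands upright on the table at the start, its neighbours (some unlisted, up to 16 mm tall) at least 29 mm away. Belongs in the red tray.
- black_cap_mid (a point): Large black-sleeved can capacitor, an upright cylinder 35 mm in diameter and 50 mm tall; its top is bare aluminium with a rim of the sleeve colour. Origin at its centre, 25 mm above its underside; z up. Stands upright on the table at the start, its neighbours (some unlisted, up to 16 mm tall) at least 29 mm away. Not wanted for either kit: leave it standing where it is.
- black_sink_mid (a point): Black finned heat sink, 36 by 36 mm and 50 mm tall, otherwise like the silver one. Origin at its centre, 25 mm above its underside; z up. Stands upright on the table at the start, its neighbours (some unlisted, up to 16 mm tall) at least 29 mm away. Not wanted for either kit: leave it standing where it is.
- green_tray: Green plastic kit tray, fixed to the table, 190 mm (its x) by 66 mm (its y), with three square compartments 58 by 58 mm in a row along its x, centred at x = -62, 0 and +62 mm, y = 0. Floor 3 mm thick; all walls and dividers 4 mm thick, their tops only 10 mm above the table. Origin on the table under the tray's centre; z up. Its x points away from the robot within 0.2 rad; a darker floor shows inside the walls.
- red_tray: Red plastic kit tray, fixed to the table, 128 mm (its x) by 66 mm (its y), with two square compartments 58 by 58 mm in a row along its x, centred at x = -31 and +31 mm, y = 0. Floor 3 mm thick; all walls and dividers 4 mm thick, their tops only 10 mm above the table. Origin on the table under the tray's centre; z up. Its x points away from the robot within 0.2 rad; a darker floor shows inside the walls.
Mind the look-alikes: they are no part of the job. What is shaped like the part that bears transformer_mid but turquoise is not meant. There is more than one size of the part that bears orange_cap_mid; the job needs the larger.

How it is judged:
By the outcome, as a careful person would: the job done as asked, in the order asked, and still so for the second after the job is handed in, with the robot touching nothing.
It also fails if it takes over 101 s, if anything falls off the work surface, if the arm or the gripper's body presses on something with over 40 N, if the wrist force passes 120 N, or if a joint passes its speed limit or range.

## Working session

There is one attempt and no reset: what is moved stays moved. The work goes in short steps, Python scripts to look and compute and a shell command to move; the robot and the scene stay as the last step left them, time stands still between calls to the robot, and variables do not carry over. Pictures are saved under pics/ and viewed, about 12 in all and at most 16, crops included, and the job is handed in when it is done.

```bash
mkdir -p pics
cat > h.py <<'E'
import numpy as np, cv2
from scipy.spatial.transform import Rotation as R
from cell import status, viewer, robot
def rot(q): return R.from_quat([q[1],q[2],q[3],q[0]]).as_matrix()
def snap(n,f):
    c=viewer.get_calibration(n); im=np.array(viewer.snapshot(n)); cv2.imwrite(f'pics/{f}.png',im)
    np.save(f'pics/{f}.npy',c,allow_pickle=True); return im,c
def load(f): return cv2.imread(f'pics/{f}.png'),np.load(f'pics/{f}.npy',allow_pickle=True).item()
def cast(c,px,z):
    p=cv2.undistortPoints(np.array(px,float).reshape(-1,1,2),np.array(c['intrinsics'],float),np.array(c['D'],float)).reshape(-1,2)
    d=np.c_[p,np.ones(len(p))]@rot(c['orientation']).T; o=np.array(c['xyz'],float)
    return o+d*((z-o[2])/d[:,2])[:,None]
E
python3 - <<'E'
from h import *
print(status.get_state())
a,c=snap('top','top0'); b,d=snap('side','side0'); print(c,d)
E
```

```text
{'time_s': 0.0, 'joint_positions': array([-1.28602705e+00,  4.23819161e-01,  1.63069268e+00, -5.99980021e-06,
        1.08858693e+00, -1.90273733e-02]), 'qd': array([ 0.00153629, -0.00124979, -0.00163783,  0.00049634, -0.00116914,
       -0.00204589]), 'effort': array([-1.36541836e-03, -5.44625688e+01, -2.73658347e+01,  6.40685298e-02,
        2.26576289e-02, -7.03683486e-05]), 'ee_pos': array([ 186.82362339, -595.86924923,  238.91415866]), 'tcp_rot': array([-7.46067376e-04,  9.88485124e-01,  1.51316203e-01, -1.02398611e-04]), 'ft_force': array([-0.43250142, -0.28529435,  1.00162014]), 'wrist_torque': array([ 0.00768124,  0.00567725, -0.01574762]), 'opening': 87.93078540084201}
{'intrinsics': array([[489.3885206 ,   0.        , 243.36543638],
       [  0.        , 489.3885206 , 200.15456492],
       [  0.        ,   0.        ,   1.        ]]), 'D': array([-0.05376572,  0.        ,  0.        ,  0.        ,  0.        ]), 'xyz': array([379.54739021,   6.30810182, 982.43188813]), 'orientation': array([-0.08246967,  0.71670833, -0.68799226,  0.07870566])} {'intrinsics': array([[386.98187791,   0.        , 251.91281299],
       [  0.        , 386.98187791, 192.68034986],
       [  0.        ,   0.        ,   1.        ]]), 'D': array([-0.01075516,  0.        ,  0.        ,  0.        ,  0.        ]), 'xyz': array([ 512.95748159, -576.25872118,  523.30519941]), 'orientation': array([-0.42600765,  0.90202368, -0.062043  ,  0.03195984])}
```

View pics/top0.png

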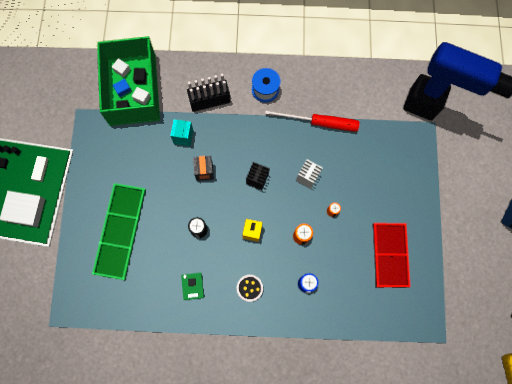

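View pics/side0.png

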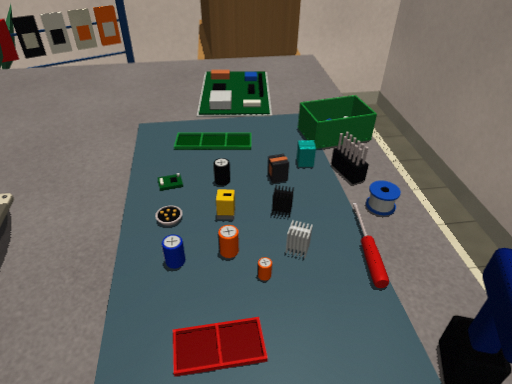

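Top view: candidates for orange cap are the ones at (304,233) and (334,209), and the larger one at (304,233) fits. For the transformer they are (204,168), with the copper band, and (181,132), which is turquoise and not meant. I'll confirm both in one enlarged crop and measure.

Run:
```python
from h import *
im,c=load('top0')
cv2.imwrite('pics/crop1.png',cv2.resize(im[110:310,160:360],None,fx=3,fy=3,interpolation=cv2.INTER_CUBIC))
h=cv2.cvtColor(im,cv2.COLOR_BGR2HSV)
for n,(u,v),z in [('blue',(309,283),50),('silver',(312,171),50),('trafo',(204,164),50),('orange',(304,233),50),('small',(334,209),30),('relay',(254,230),50),('bcap',(197,226),50),('bsink',(259,174),50)]:
    print(n,cast(c,[(u,v)],z).round()[0])
for n,lo,hi,roi in [('green',(50,120,60),(70,255,255),(85,180,150,285)),('red',(0,150,60),(8,255,255),(365,215,420,295))]:
    m=cv2.inRange(h,lo,hi); k=np.zeros_like(m); x0,y0,x1,y1=roi; k[y0:y1,x0:x1]=m[y0:y1,x0:x1]
    cs,_=cv2.findContours(k,cv2.RETR_EXTERNAL,cv2.CHAIN_APPROX_NONE); q=max(cs,key=cv2.contourArea).reshape(-1,2)
    P=cast(c,q,10)[:,:2].astype(np.float32); print(n,cv2.minAreaRect(P), cv2.boxPoints(cv2.minAreaRect(P)).round())
```

```text
blue [ 441. -114.   50.]
silver [ 661. -118.   50.]
trafo [667.  97.  50.]
orange [ 536. -104.   50.]
small [ 590. -165.   30.]
relay [538.  -7.  50.]
bcap [541. 103.  50.]
bsink [651. -13.  50.]
green ((532.7410888671875, 264.9598388671875), (67.4072036743164, 189.79232788085938), 82.33262634277344) [[434. 244.]
 [622. 219.]
 [631. 286.]
 [443. 311.]]
red ((506.0176696777344, -283.7305603027344), (128.46139526367188, 67.6114273071289), 1.9277422428131104) [[ 441. -252.]
 [ 443. -320.]
 [ 571. -315.]
 [ 569. -248.]]
```

View pics/crop1.png

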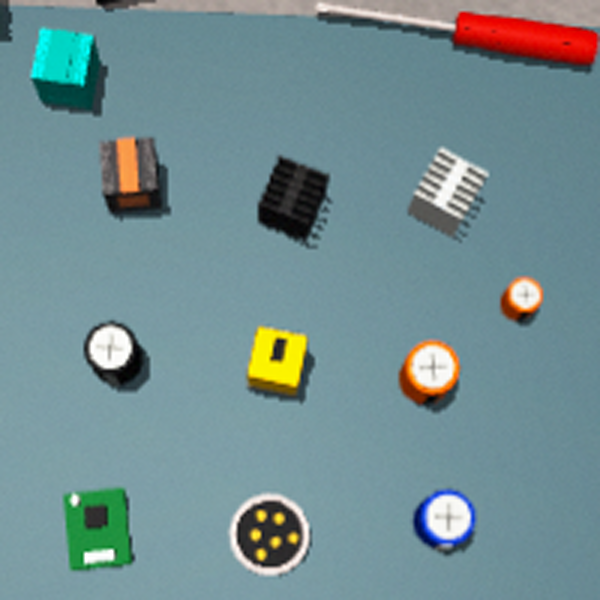

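The crop confirms it: orange large at (433,367) against the small one at (523,297), and the copper-banded transformer at (130,172) against the turquoise one at (65,68). Moving over the parts for a close look.

```bash
python3 -m inch '[{"wz":0.101,"jaw":0.72},{"wz":0.101,"jaw":0.72},{"wz":0.101,"jaw":0.72},{"x":0.024,"y":-0.042,"z":-0.006,"jaw":0.72},{"x":0.024,"y":-0.042,"z":-0.006,"jaw":0.72},{"x":0.024,"y":-0.042,"z":-0.006,"jaw":0.72},{"x":0.024,"y":-0.042,"z":-0.006,"jaw":0.72},{"x":0.024,"y":-0.042,"z":-0.006,"jaw":0.72},{"x":0.024,"y":-0.042,"z":-0.006,"jaw":0.72},{"x":0.024,"y":-0.042,"z":-0.006,"jaw":0.72}]'; python3 -m inch '[{"x":0.024,"y":-0.042,"z":-0.006,"jaw":0.72},{"x":0.024,"y":-0.042,"z":-0.006,"jaw":0.72},{"x":0.024,"y":-0.042,"z":-0.006,"jaw":0.72},{"x":0.024,"y":-0.042,"z":-0.006,"jaw":0.72},{"x":0.024,"y":-0.042,"z":-0.006,"jaw":0.72},{"jaw":0.72},{"jaw":0.72}]'
python3 - <<'E'
from h import *
im,c=snap('wrist','w1'); print(c); s=status.get_state(); print(s['ee_pos'],s['tcp_rot'],s['joint_positions'])
E
```

```text
{'intrinsics': array([[333.94111127,   0.        , 256.58452788],
       [  0.        , 333.94111127, 187.34874741],
       [  0.        ,   0.        ,   1.        ]]), 'D': array([-0.09814244,  0.        ,  0.        ,  0.        ,  0.        ]), 'xyz': array([ 266.92739506, -571.34113266,  383.71743897]), 'orientation': array([ 0.1246936 ,  0.79621615, -0.58485511, -0.09184687])}
[ 186.86200084 -595.97933481  239.08910579] [-5.89480608e-04  9.88486992e-01  1.51304705e-01 -7.60224522e-05] [-1.28602267e+00  4.23662840e-01  1.63049587e+00  6.20983715e-06
  1.08862266e+00 -1.90053594e-02]invalid input at $[0]: expected keys jaw, x, y, z, wx, wy, wz
invalid input at $[0]: expected keys jaw, x, y, z, wx, wy, wz
```

View pics/w1.png

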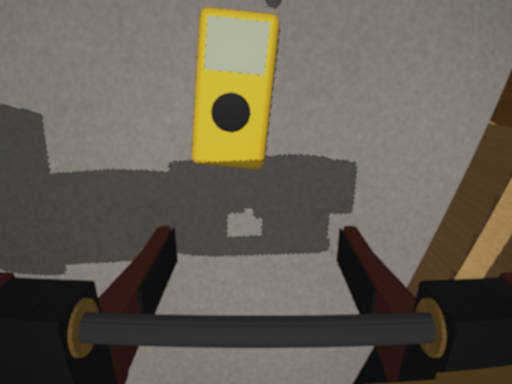

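The rows were refused because every key must be present. The view is of the start position, a multimeter only. Retyping in full.

```bash
python3 -m inch '[{"jaw":0.72,"x":0,"y":0,"z":0,"wx":0,"wy":0,"wz":0.101},{"jaw":0.72,"x":0,"y":0,"z":0,"wx":0,"wy":0,"wz":0.101},{"jaw":0.72,"x":0,"y":0,"z":0,"wx":0,"wy":0,"wz":0.101},{"jaw":0.72,"x":0.024,"y":-0.042,"z":-0.006,"wx":0,"wy":0,"wz":0},{"jaw":0.72,"x":0.024,"y":-0.042,"z":-0.006,"wx":0,"wy":0,"wz":0},{"jaw":0.72,"x":0.024,"y":-0.042,"z":-0.006,"wx":0,"wy":0,"wz":0},{"jaw":0.72,"x":0.024,"y":-0.042,"z":-0.006,"wx":0,"wy":0,"wz":0},{"jaw":0.72,"x":0.024,"y":-0.042,"z":-0.006,"wx":0,"wy":0,"wz":0},{"jaw":0.72,"x":0.024,"y":-0.042,"z":-0.006,"wx":0,"wy":0,"wz":0},{"jaw":0.72,"x":0.024,"y":-0.042,"z":-0.006,"wx":0,"wy":0,"wz":0}]'; python3 -m inch '[{"jaw":0.72,"x":0.024,"y":-0.042,"z":-0.006,"wx":0,"wy":0,"wz":0},{"jaw":0.72,"x":0.024,"y":-0.042,"z":-0.006,"wx":0,"wy":0,"wz":0},{"jaw":0.72,"x":0.024,"y":-0.042,"z":-0.006,"wx":0,"wy":0,"wz":0},{"jaw":0.72,"x":0.024,"y":-0.042,"z":-0.006,"wx":0,"wy":0,"wz":0},{"jaw":0.72,"x":0,"y":0,"z":0,"wx":0,"wy":0,"wz":0},{"jaw":0.72,"x":0,"y":0,"z":0,"wx":0,"wy":0,"wz":0}]'
python3 - <<'E'
from h import *
im,c=snap('wrist','w2'); print(c['xyz'],c['orientation']); s=status.get_state(); print(s['ee_pos'],s['tcp_rot'],s['joint_positions'])
E
```

```text
time_s: 1.15
ee_pos: [355.2, -300.4, 281.9]
tcp_rot: [0.0, 1.0, 0.0, 0.0]
ft_force: [0.7, -0.0, -0.5]
opening: 63.0
time_s: 1.75
ee_pos: [450.8, -133.2, 305.5]
tcp_rot: [0.0, 1.0, 0.002, -0.0]
ft_force: [-0.2, 0.5, -0.3]
opening: 63.1
[ 534.71365408 -133.44098666  450.23780692] [ 0.11013649  0.69984311 -0.69728748 -0.10899427]
[ 450.20444457 -134.12774365  305.35492509] [ 8.32891024e-05  9.99999424e-01  9.70562802e-04 -4.51466168e-04] [-3.14614718e-01  1.10990253e-01  1.89336249e+00 -4.83134694e-04
  1.13804659e+00  1.25444327e+00]
```

View pics/w2.png

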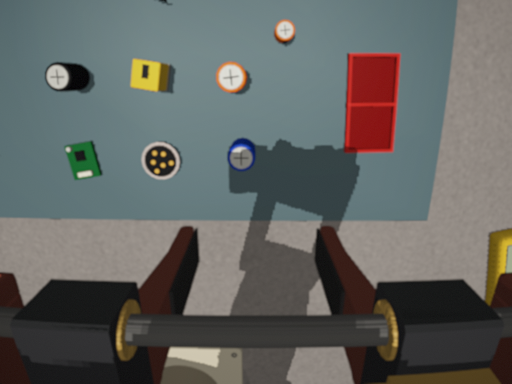

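Wrist view: orange top (232,76), blue top (241,152), relay top ~(147,73), red tray (348–399, 54–152). Cross-checking positions against the top view.

Run:
```python
from h import *
im,c=load('w2'); t,ct=load('top0')
for n,u,v in [('orange',(232,76),(304.3,232.3)),('blue',(241,155),(309.3,282.3)),('relaymark',(145,72),(253,226.3))]:
    print(n,cast(c,[u],50)[0].round(1),cast(ct,[v],50)[0].round(1))
h=cv2.cvtColor(im,cv2.COLOR_BGR2HSV)
m=cv2.inRange(h,(0,150,60),(8,255,255)); m[:,:335]=0
cs,_=cv2.findContours(m,cv2.RETR_EXTERNAL,cv2.CHAIN_APPROX_NONE); q=max(cs,key=cv2.contourArea).reshape(-1,2)
print('red',cv2.minAreaRect(cast(c,q,10)[:,:2].astype(np.float32)))
for nm,i,cc in (('w2',im,c),('top0',t,ct)):
    h=cv2.cvtColor(i,cv2.COLOR_BGR2HSV); print(nm)
    # relay: bright top face
    m=cv2.inRange(h,(22,150,200),(35,255,255))
    cs,_=cv2.findContours(m,cv2.RETR_EXTERNAL,cv2.CHAIN_APPROX_NONE)
    for q in cs:
        if cv2.contourArea(q)>150:
            r=cv2.minAreaRect(cast(cc,q.reshape(-1,2),50)[:,:2].astype(np.float32)); print('relay',r)
def big(i,x0,y0,x1,y1): return cv2.resize(i[y0:y1,x0:x1],(390,390),interpolation=cv2.INTER_CUBIC)
cv2.imwrite('pics/crop2.png',np.hstack([big(im,120,45,180,105),big(t,290,150,330,190)]))
```

```text
orange [ 540.3 -105.6   50. ] [ 537.4 -104.2   50. ]
blue [ 447.5 -115.1   50. ] [ 442.2 -115.    50. ]
relaymark [545.8  -4.7  50. ] [545.1  -4.9  50. ]
red ((507.4153137207031, -283.5376892089844), (125.98747253417969, 66.83543395996094), 1.80890953540802)
w2
relay ((542.9566040039062, -4.238733291625977), (31.10050392150879, 31.60883331298828), 80.15178680419922)
top0
relay ((541.0166015625, -3.022336959838867), (32.50820541381836, 33.00774002075195), 80.75703430175781)
```

View pics/crop2.png

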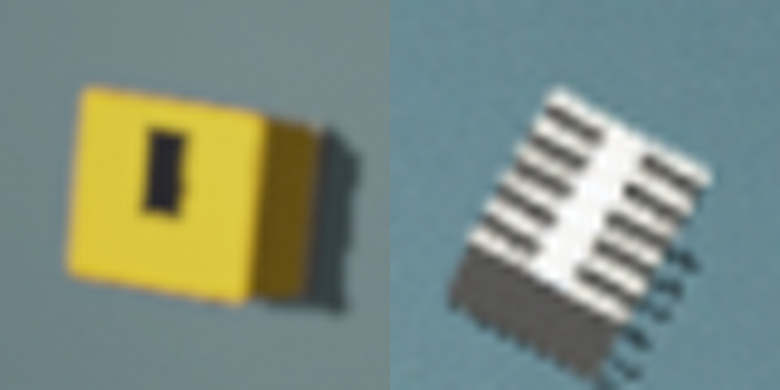

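Estimates agree: orange (539,-105), relay (542,-3.5) with yaw −0.17, red tray centre (507,-283.6) with yaw 0.03. Picking the orange cap.

```bash
python3 -m inch '[{"jaw":0.72,"x":0.0445,"y":-0.0145,"z":0.01,"wx":0,"wy":0,"wz":0},{"jaw":0.72,"x":0.0445,"y":-0.0145,"z":0.01,"wx":0,"wy":0,"wz":0},{"jaw":0.72,"x":0,"y":0,"z":0.048,"wx":0,"wy":0,"wz":0},{"jaw":0.72,"x":0,"y":0,"z":0.048,"wx":0,"wy":0,"wz":0},{"jaw":0.72,"x":0,"y":0,"z":0.048,"wx":0,"wy":0,"wz":0},{"jaw":0.72,"x":0,"y":0,"z":0.048,"wx":0,"wy":0,"wz":0},{"jaw":0.72,"x":0,"y":0,"z":0.040,"wx":0,"wy":0,"wz":0},{"jaw":0.72,"x":0,"y":0,"z":0.022,"wx":0,"wy":0,"wz":0},{"jaw":0.72,"x":0,"y":0,"z":0,"wx":0,"wy":0,"wz":0},{"jaw":0.72,"x":0,"y":0,"z":0,"wx":0,"wy":0,"wz":0}]'; python3 -m inch '[{"jaw":0.3,"x":0,"y":0,"z":0,"wx":0,"wy":0,"wz":0},{"jaw":0.3,"x":0,"y":0,"z":0,"wx":0,"wy":0,"wz":0},{"jaw":0.3,"x":0,"y":0,"z":0,"wx":0,"wy":0,"wz":0},{"jaw":0.3,"x":0,"y":0,"z":0,"wx":0,"wy":0,"wz":0},{"jaw":0.3,"x":0,"y":0,"z":0,"wx":0,"wy":0,"wz":0}]'
```

```text
time_s: 2.8
ee_pos: [539.1, -106.5, 31.7]
tcp_rot: [-0.0, 1.0, -0.001, -0.001]
ft_force: [0.7, 0.0, -0.3]
opening: 63.1
time_s: 3.3
ee_pos: [540.1, -105.1, 32.6]
tcp_rot: [0.0, 1.0, 0.001, 0.001]
ft_force: [-0.8, -0.3, 6.8]
opening: 34.6
```

```bash
python3 -m inch '[{"jaw":0.3,"x":0,"y":0,"z":-0.02,"wx":0,"wy":0,"wz":0},{"jaw":0.3,"x":0,"y":0,"z":-0.04,"wx":0,"wy":0,"wz":0},{"jaw":0.3,"x":0,"y":0,"z":-0.04,"wx":0,"wy":0,"wz":0},{"jaw":0.3,"x":0,"y":0.035,"z":0,"wx":0,"wy":0,"wz":0},{"jaw":0.3,"x":0,"y":0.045,"z":0,"wx":0,"wy":0,"wz":0},{"jaw":0.3,"x":0,"y":0.045,"z":0,"wx":0,"wy":0,"wz":0},{"jaw":0.3,"x":0,"y":0.035,"z":0,"wx":0,"wy":0,"wz":0},{"jaw":0.3,"x":-0.001,"y":0.018,"z":0,"wx":0,"wy":0,"wz":0},{"jaw":0.3,"x":0,"y":0,"z":0,"wx":0,"wy":0,"wz":0}]'
python3 - <<'E'
from h import *
im,c=snap('wrist','w3'); s=status.get_state(); print(s['ee_pos'],s['opening'],s['time_s'])
h=cv2.cvtColor(im,cv2.COLOR_BGR2HSV)
E
```

```text
time_s: 4.2
ee_pos: [538.5, -284.8, 131.6]
tcp_rot: [0.0, 1.0, -0.001, 0.0]
ft_force: [-0.1, 0.6, -0.7]
opening: 34.5
[ 538.29803069 -283.24722334  131.43312778] 34.54818090288695 4.25
```

View pics/w3.png

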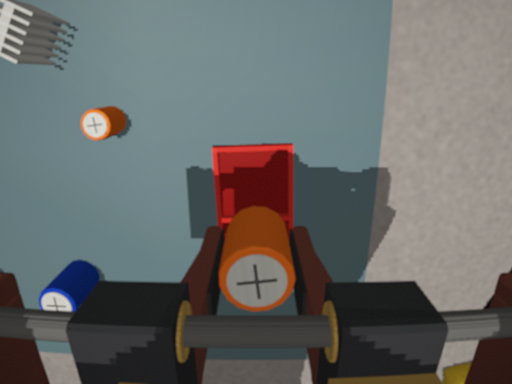

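The orange cap is held squarely and the far red compartment shows at (254,184), laterally aligned. Lowering, releasing, then to the relay.

```bash
python3 -m inch '[{"jaw":0.3,"x":0,"y":0,"z":0.035,"wx":0,"wy":0,"wz":0},{"jaw":0.3,"x":0,"y":0,"z":0.035,"wx":0,"wy":0,"wz":0},{"jaw":0.3,"x":0,"y":0,"z":0.018,"wx":0,"wy":0,"wz":0},{"jaw":0.3,"x":0,"y":0,"z":0.008,"wx":0,"wy":0,"wz":0},{"jaw":0.3,"x":0,"y":0,"z":0,"wx":0,"wy":0,"wz":0},{"jaw":0.72,"x":0,"y":0,"z":0,"wx":0,"wy":0,"wz":0},{"jaw":0.72,"x":0,"y":0,"z":0,"wx":0,"wy":0,"wz":0},{"jaw":0.72,"x":0,"y":0,"z":0,"wx":0,"wy":0,"wz":0}]'; python3 -m inch '[{"jaw":0.72,"x":0,"y":0,"z":-0.03,"wx":0,"wy":0,"wz":0},{"jaw":0.72,"x":0,"y":0,"z":-0.045,"wx":0,"wy":0,"wz":0},{"jaw":0.72,"x":0,"y":0,"z":-0.045,"wx":0,"wy":0,"wz":0},{"jaw":0.72,"x":0,"y":0,"z":-0.045,"wx":0,"wy":0,"wz":0},{"jaw":0.72,"x":0,"y":0,"z":0,"wx":0,"wy":0,"wz":0}]'
python3 - <<'E'
from h import *
im,c=snap('wrist','w4'); s=status.get_state(); print(s['ee_pos'],s['opening'],s['time_s'])
im,c=snap('top','top1'); cv2.imwrite('pics/top1c.png',cv2.resize(im[190:310,340:440],None,fx=4,fy=4))
E
```

```text
time_s: 5.05
ee_pos: [539.1, -282.8, 36.2]
tcp_rot: [0.0, 1.0, 0.001, 0.0]
ft_force: [-0.7, 0.8, 0.2]
opening: 55.0
time_s: 5.55
ee_pos: [542.1, -284.9, 207.7]
tcp_rot: [0.003, 1.0, 0.0, 0.005]
ft_force: [-0.2, -0.2, -0.3]
opening: 63.1
[ 540.60519955 -284.03480439  204.52390153] 63.43107850238476 5.6
```

View pics/w4.png

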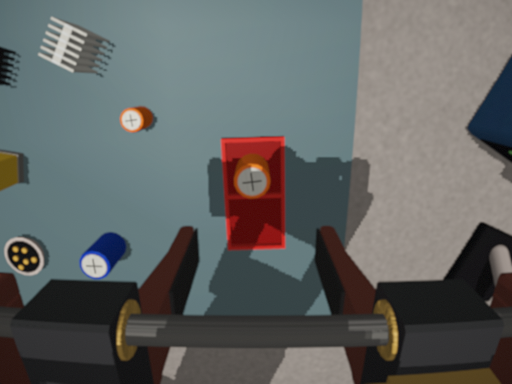

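The orange cap stands in the far red compartment. Now the relay.

```bash
python3 -m inch '[{"jaw":0.72,"x":0.003,"y":-0.035,"z":0,"wx":0,"wy":0,"wz":0},{"jaw":0.72,"x":0,"y":-0.045,"z":0,"wx":0,"wy":0,"wz":0},{"jaw":0.72,"x":0,"y":-0.045,"z":0,"wx":0,"wy":0,"wz":0},{"jaw":0.72,"x":0,"y":-0.045,"z":0,"wx":0,"wy":0,"wz":0},{"jaw":0.72,"x":0,"y":-0.045,"z":0,"wx":0,"wy":0,"wz":0},{"jaw":0.72,"x":0,"y":-0.045,"z":0,"wx":0,"wy":0,"wz":0},{"jaw":0.72,"x":0,"y":-0.02,"z":0,"wx":0,"wy":0,"wz":0},{"jaw":0.72,"x":0,"y":0,"z":0,"wx":0,"wy":0,"wz":0.085},{"jaw":0.72,"x":0,"y":0,"z":0,"wx":0,"wy":0,"wz":0.085},{"jaw":0.72,"x":0,"y":0,"z":0,"wx":0,"wy":0,"wz":0}]'
python3 - <<'E'
from h import *
im,c=snap('wrist','w5'); s=status.get_state(); print(s['ee_pos'],s['tcp_rot'],s['time_s'])
h=cv2.cvtColor(im,cv2.COLOR_BGR2HSV)
m=cv2.inRange(h,(22,150,180),(35,255,255))
cs,_=cv2.findContours(m,cv2.RETR_EXTERNAL,cv2.CHAIN_APPROX_NONE)
for q in cs:
    if cv2.contourArea(q)>150: print(cv2.boundingRect(q),cv2.minAreaRect(cast(c,q.reshape(-1,2),50)[:,:2].astype(np.float32)))
E
```

```text
time_s: 6.65
ee_pos: [540.2, -2.7, 198.8]
tcp_rot: [0.0, 0.996, -0.085, -0.002]
ft_force: [0.1, 1.1, 0.1]
opening: 63.3
[540.42132415  -2.91747695 199.03157971] [ 1.01014339e-04  9.96508528e-01 -8.34763576e-02 -1.56252475e-03] 6.7
```

View pics/w5.png

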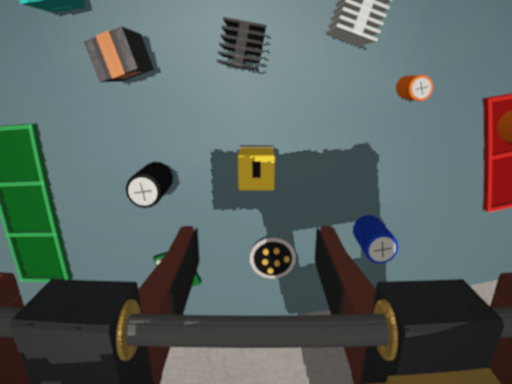

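The relay at (257,170) sits square to the jaws. Descending and gripping.

```bash
python3 -m inch '[{"jaw":0.72,"x":0.001,"y":0,"z":0.04,"wx":0,"wy":0,"wz":0},{"jaw":0.72,"x":0,"y":0,"z":0.045,"wx":0,"wy":0,"wz":0},{"jaw":0.72,"x":0,"y":0,"z":0.045,"wx":0,"wy":0,"wz":0},{"jaw":0.72,"x":0,"y":0,"z":0.038,"wx":0,"wy":0,"wz":0},{"jaw":0.72,"x":0,"y":0,"z":0,"wx":0,"wy":0,"wz":0},{"jaw":0.3,"x":0,"y":0,"z":0,"wx":0,"wy":0,"wz":0},{"jaw":0.3,"x":0,"y":0,"z":0,"wx":0,"wy":0,"wz":0},{"jaw":0.3,"x":0,"y":0,"z":0,"wx":0,"wy":0,"wz":0},{"jaw":0.3,"x":0,"y":0,"z":0,"wx":0,"wy":0,"wz":0},{"jaw":0.3,"x":0,"y":0,"z":0,"wx":0,"wy":0,"wz":0}]'
```

```text
time_s: 7.7
ee_pos: [543.6, -3.3, 34.4]
tcp_rot: [-0.0, 0.996, -0.084, 0.001]
ft_force: [-1.7, -0.2, 7.5]
opening: 34.0
```

```bash
python3 -m inch '[{"jaw":0.3,"x":0,"y":0,"z":-0.02,"wx":0,"wy":0,"wz":0},{"jaw":0.3,"x":0,"y":0,"z":-0.04,"wx":0,"wy":0,"wz":0},{"jaw":0.3,"x":0,"y":0,"z":-0.04,"wx":0,"wy":0,"wz":-0.085},{"jaw":0.3,"x":0,"y":0,"z":0,"wx":0,"wy":0,"wz":-0.085},{"jaw":0.3,"x":-0.01,"y":0.04,"z":0,"wx":0,"wy":0,"wz":0},{"jaw":0.3,"x":-0.01,"y":0.045,"z":0,"wx":0,"wy":0,"wz":0},{"jaw":0.3,"x":-0.01,"y":0.045,"z":0,"wx":0,"wy":0,"wz":0},{"jaw":0.3,"x":-0.01,"y":0.045,"z":0,"wx":0,"wy":0,"wz":0},{"jaw":0.3,"x":-0.01,"y":0.045,"z":0,"wx":0,"wy":0,"wz":0},{"jaw":0.3,"x":-0.01,"y":0.04,"z":0,"wx":0,"wy":0,"wz":0}]';python3 -m inch '[{"jaw":0.3,"x":-0.006,"y":0.02,"z":0,"wx":0,"wy":0,"wz":0},{"jaw":0.3,"x":0,"y":0,"z":0,"wx":0,"wy":0,"wz":0},{"jaw":0.3,"x":0,"y":0,"z":0,"wx":0,"wy":0,"wz":0}]'
```

```text
time_s: 8.7
ee_pos: [482.2, -265.4, 133.6]
tcp_rot: [0.0, 1.0, 0.0, 0.001]
ft_force: [0.3, 0.0, 0.0]
opening: 34.0
time_s: 9.0
ee_pos: [476.6, -283.2, 133.1]
tcp_rot: [-0.0, 1.0, -0.0, 0.0]
ft_force: [-0.6, -0.5, 0.0]
opening: 33.6
```

```bash
python3 -m inch '[{"jaw":0.3,"x":0,"y":0,"z":0.035,"wx":0,"wy":0,"wz":0},{"jaw":0.3,"x":0,"y":0,"z":0.035,"wx":0,"wy":0,"wz":0},{"jaw":0.3,"x":0,"y":0,"z":0.018,"wx":0,"wy":0,"wz":0},{"jaw":0.3,"x":0,"y":0,"z":0.008,"wx":0,"wy":0,"wz":0},{"jaw":0.3,"x":0,"y":0,"z":0,"wx":0,"wy":0,"wz":0},{"jaw":0.72,"x":0,"y":0,"z":0,"wx":0,"wy":0,"wz":0},{"jaw":0.72,"x":0,"y":0,"z":0,"wx":0,"wy":0,"wz":0},{"jaw":0.72,"x":0,"y":0,"z":0,"wx":0,"wy":0,"wz":0},{"jaw":0.72,"x":0,"y":0,"z":0,"wx":0,"wy":0,"wz":0}]'; python3 -m inch '[{"jaw":0.72,"x":0,"y":0,"z":-0.03,"wx":0,"wy":0,"wz":0},{"jaw":0.72,"x":0,"y":0,"z":-0.045,"wx":0,"wy":0,"wz":0},{"jaw":0.72,"x":0,"y":0,"z":-0.045,"wx":0,"wy":0,"wz":0},{"jaw":0.72,"x":-0.005,"y":-0.025,"z":-0.03,"wx":0,"wy":0,"wz":0},{"jaw":0.72,"x":-0.008,"y":-0.045,"z":0,"wx":0,"wy":0,"wz":0},{"jaw":0.72,"x":-0.008,"y":-0.045,"z":0,"wx":0,"wy":0,"wz":0},{"jaw":0.72,"x":-0.008,"y":-0.035,"z":0,"wx":0,"wy":0,"wz":0},{"jaw":0.72,"x":-0.004,"y":-0.019,"z":0,"wx":0,"wy":0,"wz":0},{"jaw":0.72,"x":0,"y":0,"z":0,"wx":0,"wy":0,"wz":0},{"jaw":0.72,"x":0,"y":0,"z":0,"wx":0,"wy":0,"wz":0}]'
python3 - <<'E'
from h import *
im,c=snap('wrist','w6'); s=status.get_state(); print(s['ee_pos'],s['time_s'])
E
```

```text
time_s: 9.9
ee_pos: [476.9, -283.3, 37.0]
tcp_rot: [0.0, 1.0, 0.0, 0.0]
ft_force: [0.6, 0.6, -0.8]
opening: 61.5
time_s: 10.9
ee_pos: [444.0, -114.4, 187.0]
tcp_rot: [0.0, 1.0, 0.001, 0.0]
ft_force: [-0.5, -0.3, -1.0]
opening: 63.3
[ 444.12628056 -114.89807912  186.92969324] 10.95
```

View pics/w6.png

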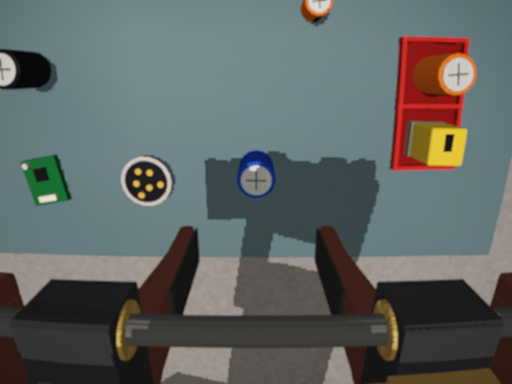

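Red kit is upright in its own compartments (orange (458,73), relay (440,145)); blue cap (257,180) is as predicted. Gripping blue and carrying it to the near green compartment.

```bash
python3 -m inch '[{"jaw":0.72,"x":0,"y":0,"z":0.04,"wx":0,"wy":0,"wz":0},{"jaw":0.72,"x":0,"y":0,"z":0.045,"wx":0,"wy":0,"wz":0},{"jaw":0.72,"x":0,"y":0,"z":0.045,"wx":0,"wy":0,"wz":0},{"jaw":0.72,"x":0,"y":0,"z":0.025,"wx":0,"wy":0,"wz":0},{"jaw":0.72,"x":0,"y":0,"z":0,"wx":0,"wy":0,"wz":0},{"jaw":0.3,"x":0,"y":0,"z":0,"wx":0,"wy":0,"wz":0},{"jaw":0.3,"x":0,"y":0,"z":0,"wx":0,"wy":0,"wz":0},{"jaw":0.3,"x":0,"y":0,"z":0,"wx":0,"wy":0,"wz":0},{"jaw":0.3,"x":0,"y":0,"z":0,"wx":0,"wy":0,"wz":0},{"jaw":0.3,"x":0,"y":0,"z":0,"wx":0,"wy":0,"wz":0}]'; python3 -m inch '[{"jaw":0.3,"x":0,"y":0,"z":-0.02,"wx":0,"wy":0,"wz":0},{"jaw":0.3,"x":0,"y":0,"z":-0.04,"wx":0,"wy":0,"wz":0},{"jaw":0.3,"x":0,"y":0,"z":-0.04,"wx":0,"wy":0,"wz":0},{"jaw":0.3,"x":0.003,"y":-0.04,"z":0,"wx":0,"wy":0,"wz":0},{"jaw":0.3,"x":0.003,"y":-0.045,"z":0,"wx":0,"wy":0,"wz":0},{"jaw":0.3,"x":0.003,"y":-0.045,"z":0,"wx":0,"wy":0,"wz":0},{"jaw":0.3,"x":0.003,"y":-0.045,"z":0,"wx":0,"wy":0,"wz":0},{"jaw":0.3,"x":0.003,"y":-0.045,"z":0,"wx":0,"wy":0,"wz":0},{"jaw":0.3,"x":0.003,"y":-0.045,"z":0,"wx":0,"wy":0,"wz":0},{"jaw":0.3,"x":0.003,"y":-0.045,"z":0,"wx":0,"wy":0,"wz":0}]'; python3 -m inch '[{"jaw":0.3,"x":0.003,"y":-0.045,"z":0,"wx":0,"wy":0,"wz":0},{"jaw":0.3,"x":0.003,"y":-0.033,"z":0,"wx":0,"wy":0,"wz":0},{"jaw":0.3,"x":0,"y":0,"z":0,"wx":0,"wy":0,"wz":0},{"jaw":0.3,"x":0,"y":0,"z":0,"wx":0,"wy":0,"wz":0}]'
python3 - <<'E'
from h import *
im,c=snap('wrist','w7'); s=status.get_state(); print(s['ee_pos'],s['opening'],s['time_s'])
# green tray visible front/other features by eye
h=cv2.cvtColor(im,cv2.COLOR_BGR2HSV)
m=cv2.inRange(h,(50,120,30),(70,255,255)); cs,_=cv2.findContours(m,cv2.RETR_EXTERNAL,cv2.CHAIN_APPROX_NONE); q=max(cs,key=cv2.contourArea)
print(cv2.boundingRect(q)); P=cast(c,q.reshape(-1,2),10)[:,:2]
for a in (-0.132,):
    d=np.array([np.cos(a),np.sin(a)]); n=np.array([-d[1],d[0]]); print('x ext',(P@d).max()-np.array([532.7,265])@d,'y ext',(P@n).min()-np.array([532.7,265])@n,(P@n).max()-np.array([532.7,265])@n)
E
```

```text
time_s: 11.95
ee_pos: [444.5, -114.6, 32.9]
tcp_rot: [0.0, 1.0, 0.0, 0.001]
ft_force: [-1.8, -0.4, 8.6]
opening: 34.5
time_s: 12.95
ee_pos: [464.1, 197.7, 132.3]
tcp_rot: [-0.0, 1.0, 0.001, 0.0]
ft_force: [1.0, -0.5, -0.6]
opening: 34.6
time_s: 13.35
ee_pos: [469.7, 274.0, 131.8]
tcp_rot: [0.0, 1.0, 0.001, -0.0]
ft_force: [-0.2, -1.0, -0.9]
opening: 34.9
[469.65574525 273.09343343 131.71636126] 34.34746109274276 13.4
(213, 0, 114, 222)
x ext 84.78417458685317 y ext -32.09698322355558 34.028404757569035
```

View pics/w7.png

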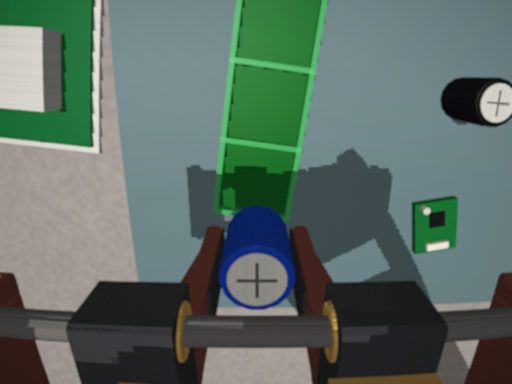

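Blue cap is over the near green compartment, walls agreeing within 1–2 mm. Release, then go above the transformer.

```bash
python3 -m inch '[{"jaw":0.3,"x":0.001,"y":0,"z":0.035,"wx":0,"wy":0,"wz":0},{"jaw":0.3,"x":0,"y":0,"z":0.035,"wx":0,"wy":0,"wz":0},{"jaw":0.3,"x":0,"y":0,"z":0.018,"wx":0,"wy":0,"wz":0},{"jaw":0.3,"x":0,"y":0,"z":0.008,"wx":0,"wy":0,"wz":0},{"jaw":0.3,"x":0,"y":0,"z":0,"wx":0,"wy":0,"wz":0},{"jaw":0.72,"x":0,"y":0,"z":0,"wx":0,"wy":0,"wz":0},{"jaw":0.72,"x":0,"y":0,"z":0,"wx":0,"wy":0,"wz":0},{"jaw":0.72,"x":0,"y":0,"z":0,"wx":0,"wy":0,"wz":0},{"jaw":0.72,"x":0,"y":0,"z":0,"wx":0,"wy":0,"wz":0}]'; python3 -m inch '[{"jaw":0.72,"x":0,"y":0,"z":-0.03,"wx":0,"wy":0,"wz":0},{"jaw":0.72,"x":0,"y":0,"z":-0.045,"wx":0,"wy":0,"wz":0},{"jaw":0.72,"x":0,"y":0,"z":-0.045,"wx":0,"wy":0,"wz":0},{"jaw":0.72,"x":0.02,"y":0.02,"z":-0.03,"wx":0,"wy":0,"wz":0},{"jaw":0.72,"x":0.034,"y":0.03,"z":0,"wx":0,"wy":0,"wz":0},{"jaw":0.72,"x":0.034,"y":0.03,"z":0,"wx":0,"wy":0,"wz":0},{"jaw":0.72,"x":0.034,"y":0.03,"z":0,"wx":0,"wy":0,"wz":0},{"jaw":0.72,"x":0.034,"y":0.03,"z":0,"wx":0,"wy":0,"wz":0},{"jaw":0.72,"x":0.034,"y":0.03,"z":0,"wx":0,"wy":0,"wz":0},{"jaw":0.72,"x":0,"y":0.008,"z":0,"wx":0,"wy":0,"wz":0}]'; python3 -m inch '[{"jaw":0.72,"x":0,"y":0,"z":0,"wx":0,"wy":0,"wz":0},{"jaw":0.72,"x":0,"y":0,"z":0,"wx":0,"wy":0,"wz":0}]'
python3 - <<'E'
from h import *
im,c=snap('wrist','w8'); s=status.get_state(); print(s['ee_pos'],s['tcp_rot'],s['time_s'])
E
```

```text
time_s: 14.3
ee_pos: [471.5, 273.7, 36.1]
tcp_rot: [-0.0, 1.0, 0.0, 0.0]
ft_force: [-0.1, -0.2, -0.1]
opening: 61.7
time_s: 15.3
ee_pos: [665.0, 92.8, 186.0]
tcp_rot: [0.0, 1.0, -0.001, 0.002]
ft_force: [0.6, -0.1, 0.2]
opening: 63.3
time_s: 15.5
ee_pos: [660.2, 96.4, 185.4]
tcp_rot: [-0.0, 1.0, 0.0, -0.001]
ft_force: [0.5, 0.7, 0.6]
opening: 63.2
[660.17497661  96.85859777 185.53396994] [-8.47966523e-05  9.99999468e-01  8.43603253e-04 -5.86943629e-04] 15.55
```

View pics/w8.png

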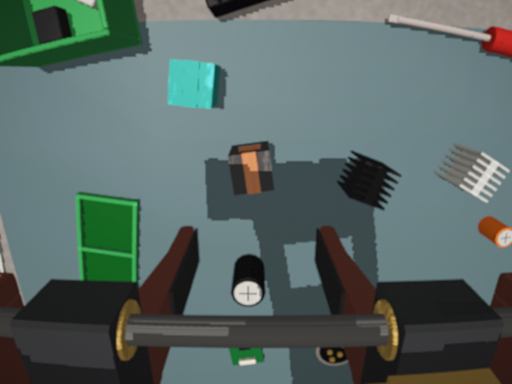

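Transformer top spans about (229–273, 152–194), band slightly rotated; silver sink at ~(475,172). Measuring both numerically.

Run:
```python
from h import *
from itertools import product
for f,rt,rs in (('w8',(215,130,290,205),(430,130,511,215)),('top0',(185,145,225,185),(290,150,330,190))):
    im,c=load(f); h=cv2.cvtColor(im,cv2.COLOR_BGR2HSV)
    for n,r,lo,hi in (('band',rt,(4,90,150),(22,255,255)),('bandlow',rt,(4,90,90),(22,255,255)),('silv',rs,(0,0,150),(180,50,255)),('silv2',rs,(0,0,190),(180,50,255))):
        m=np.zeros(im.shape[:2],np.uint8); x0,y0,x1,y1=r; m[y0:y1,x0:x1]=cv2.inRange(h,lo,hi)[y0:y1,x0:x1]
        q=cv2.findNonZero(m)
        if q is None: continue
        if 'silv' in n: q=cv2.findNonZero(cv2.morphologyEx(m,cv2.MORPH_CLOSE,np.ones((7,7))))
        rr=cv2.minAreaRect(cast(c,q.reshape(-1,2),50)[:,:2].astype(np.float32))
        print(f,n,len(q),cv2.boundingRect(q),np.round(rr[0],1),np.round(rr[1],1),round(rr[2],1))
im,_=load('w8')
cv2.imwrite('pics/crop3.png',np.hstack([cv2.resize(im[130:210,210:290],(400,400),interpolation=cv2.INTER_CUBIC),cv2.resize(im[135:215,430:510],(400,400),interpolation=cv2.INTER_CUBIC)]))
```

```text
w8 band 259 (241, 152, 17, 20) [677.3 102.1] [16.8 13.7] 0.1
w8 bandlow 728 (239, 145, 22, 49) [670.1 101.6] [43.1 17.1] 1.5
w8 silv 1329 (460, 152, 52, 51) [ 663.2 -115.4] [39.  38.4] 62.0
w8 silv2 1134 (461, 153, 51, 49) [ 662.7 -115.7] [37.5 36.5] 63.5
top0 band 116 (199, 156, 7, 18) [665.7 101.1] [35.6 12. ] 3.6
top0 bandlow 137 (199, 156, 8, 22) [661.7  99.9] [43.8 13.9] 3.6
top0 silv 337 (298, 159, 25, 24) [ 662.3 -114.1] [37.9 37.8] 62.6
top0 silv2 288 (299, 159, 24, 23) [ 661.9 -114.2] [35.5 36.8] 61.3
```

View pics/crop3.png

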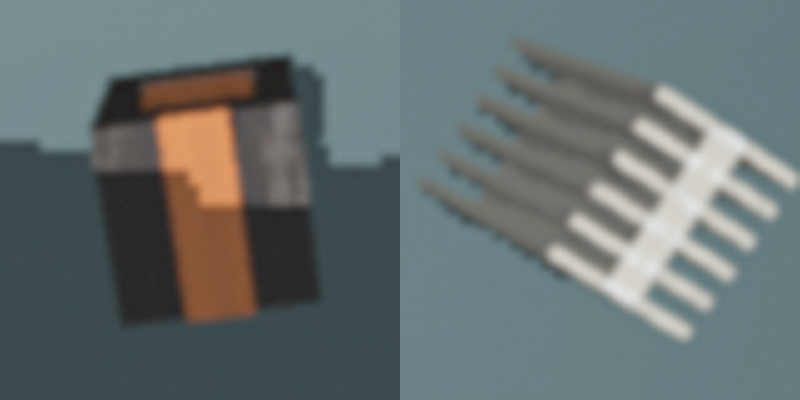

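Run:
```python
from h import *
im,c=load('w8')
p=np.array([(92,127),(296,100),(320,300),(124,325)])/5+[210,130]
P=cast(c,p-0.4,50)[:,:2]; print(P.round(1),P.mean(0),np.degrees([np.arctan2(*(a-b)[::-1]) for a,b in ((P[0],P[3]),(P[1],P[2]),(P[0],P[1]),(P[3],P[2]))]))
```

```text
[[683.  120.1]
 [687.7  85.2]
 [651.9  80.6]
 [647.2 115.3]] [667.47045303 100.30523808] [ 7.61528536  7.40119066 97.67470735 97.69735876]
```

Transformer: centre (667.5, 100.3), yaw +7.5°; silver sink: (662.3, -115), yaw −28°. Gripping the transformer and carrying it to the middle compartment.

```bash
python3 -m inch '[{"jaw":0.72,"x":0.007,"y":-0.004,"z":0,"wx":0,"wy":0,"wz":0},{"jaw":0.72,"x":0,"y":0,"z":0.02,"wx":0,"wy":0,"wz":-0.131},{"jaw":0.72,"x":0,"y":0,"z":0.045,"wx":0,"wy":0,"wz":0},{"jaw":0.72,"x":0,"y":0,"z":0.045,"wx":0,"wy":0,"wz":0},{"jaw":0.72,"x":0,"y":0,"z":0.043,"wx":0,"wy":0,"wz":0},{"jaw":0.72,"x":0,"y":0,"z":0,"wx":0,"wy":0,"wz":0},{"jaw":0.72,"x":0,"y":0,"z":0,"wx":0,"wy":0,"wz":0},{"jaw":0.3,"x":0,"y":0,"z":0,"wx":0,"wy":0,"wz":0},{"jaw":0.3,"x":0,"y":0,"z":0,"wx":0,"wy":0,"wz":0},{"jaw":0.3,"x":0,"y":0,"z":0,"wx":0,"wy":0,"wz":0}]'; python3 -m inch '[{"jaw":0.3,"x":0,"y":0,"z":0,"wx":0,"wy":0,"wz":0},{"jaw":0.3,"x":0,"y":0,"z":0,"wx":0,"wy":0,"wz":0}]'
```

```text
time_s: 16.55
ee_pos: [669.8, 100.1, 35.1]
tcp_rot: [-0.0, 0.998, 0.066, 0.002]
ft_force: [0.6, -0.4, 0.5]
opening: 42.5
time_s: 16.75
ee_pos: [669.3, 100.1, 34.3]
tcp_rot: [-0.0, 0.998, 0.066, 0.001]
ft_force: [-0.7, 0.5, 8.0]
opening: 35.6
```

```bash
python3 -m inch '[{"jaw":0.3,"x":0,"y":0,"z":-0.02,"wx":0,"wy":0,"wz":0},{"jaw":0.3,"x":0,"y":0,"z":-0.04,"wx":0,"wy":0,"wz":0},{"jaw":0.3,"x":0,"y":0,"z":-0.04,"wx":0,"wy":0,"wz":0.131},{"jaw":0.3,"x":-0.027,"y":-0.033,"z":0,"wx":0,"wy":0,"wz":0},{"jaw":0.3,"x":-0.027,"y":-0.033,"z":0,"wx":0,"wy":0,"wz":0},{"jaw":0.3,"x":-0.027,"y":-0.033,"z":0,"wx":0,"wy":0,"wz":0},{"jaw":0.3,"x":-0.027,"y":-0.033,"z":0,"wx":0,"wy":0,"wz":0},{"jaw":0.3,"x":-0.027,"y":-0.033,"z":0,"wx":0,"wy":0,"wz":0},{"jaw":0.3,"x":0,"y":0,"z":0,"wx":0,"wy":0,"wz":0.132},{"jaw":0.3,"x":0,"y":0,"z":0,"wx":0,"wy":0,"wz":0}]'; python3 -m inch '[{"jaw":0.3,"x":0,"y":0,"z":0,"wx":0,"wy":0,"wz":0},{"jaw":0.3,"x":0,"y":0,"z":0,"wx":0,"wy":0,"wz":0}]'
```

```text
time_s: 17.75
ee_pos: [532.4, 265.6, 132.9]
tcp_rot: [0.0, 0.998, -0.065, -0.0]
ft_force: [-0.4, -0.1, -1.6]
opening: 35.9
time_s: 17.95
ee_pos: [533.8, 264.1, 132.7]
tcp_rot: [-0.0, 0.998, -0.065, 0.0]
ft_force: [-0.9, -0.7, -0.8]
opening: 35.8
```

```bash
python3 -m inch '[{"jaw":0.3,"x":0,"y":0,"z":0.035,"wx":0,"wy":0,"wz":0},{"jaw":0.3,"x":0,"y":0,"z":0.035,"wx":0,"wy":0,"wz":0},{"jaw":0.3,"x":0,"y":0,"z":0.018,"wx":0,"wy":0,"wz":0},{"jaw":0.3,"x":0,"y":0,"z":0.008,"wx":0,"wy":0,"wz":0},{"jaw":0.3,"x":0,"y":0,"z":0,"wx":0,"wy":0,"wz":0},{"jaw":0.72,"x":0,"y":0,"z":0,"wx":0,"wy":0,"wz":0},{"jaw":0.72,"x":0,"y":0,"z":0,"wx":0,"wy":0,"wz":0},{"jaw":0.72,"x":0,"y":0,"z":0,"wx":0,"wy":0,"wz":0},{"jaw":0.72,"x":0,"y":0,"z":0,"wx":0,"wy":0,"wz":0}]'; python3 -m inch '[{"jaw":0.72,"x":0,"y":0,"z":-0.03,"wx":0,"wy":0,"wz":0},{"jaw":0.72,"x":0,"y":0,"z":-0.045,"wx":0,"wy":0,"wz":0},{"jaw":0.72,"x":0,"y":0,"z":-0.045,"wx":0,"wy":0,"wz":0},{"jaw":0.72,"x":0,"y":0,"z":-0.03,"wx":0,"wy":0,"wz":-0.132},{"jaw":0.72,"x":0.0143,"y":0.0422,"z":0,"wx":0,"wy":0,"wz":0},{"jaw":0.72,"x":0.0143,"y":0.0422,"z":0,"wx":0,"wy":0,"wz":0},{"jaw":0.72,"x":0.0143,"y":0.0422,"z":0,"wx":0,"wy":0,"wz":0},{"jaw":0.72,"x":0.0143,"y":0.0422,"z":0,"wx":0,"wy":0,"wz":0},{"jaw":0.72,"x":0.0143,"y":0.0422,"z":0,"wx":0,"wy":0,"wz":0},{"jaw":0.72,"x":0.0143,"y":0.0422,"z":0,"wx":0,"wy":0,"wz":0}]'; python3 -m inch '[{"jaw":0.72,"x":0.0143,"y":0.0422,"z":0,"wx":0,"wy":0,"wz":0},{"jaw":0.72,"x":0.0143,"y":0.0422,"z":0,"wx":0,"wy":0,"wz":0},{"jaw":0.72,"x":0.0143,"y":0.0422,"z":0,"wx":0,"wy":0,"wz":0},{"jaw":0.72,"x":0,"y":0,"z":0,"wx":0,"wy":0,"wz":0.1225},{"jaw":0.72,"x":0,"y":0,"z":0,"wx":0,"wy":0,"wz":0.1225},{"jaw":0.72,"x":0,"y":0,"z":0,"wx":0,"wy":0,"wz":0.1225},{"jaw":0.72,"x":0,"y":0,"z":0,"wx":0,"wy":0,"wz":0.1225},{"jaw":0.72,"x":0,"y":0,"z":0,"wx":0,"wy":0,"wz":0},{"jaw":0.72,"x":0,"y":0,"z":0,"wx":0,"wy":0,"wz":0}]'
python3 - <<'E'
from h import *
im,c=snap('wrist','w9'); s=status.get_state(); print(s['ee_pos'],s['tcp_rot'],s['joint_positions'][5],s['time_s'])
E
```

```text
time_s: 18.85
ee_pos: [533.6, 264.8, 37.0]
tcp_rot: [-0.0, 0.998, -0.066, 0.0]
ft_force: [-0.3, 0.1, -0.4]
opening: 62.3
time_s: 19.85
ee_pos: [619.6, 9.9, 186.9]
tcp_rot: [-0.0, 1.0, 0.001, 0.0]
ft_force: [0.9, 0.7, 0.1]
opening: 63.0
time_s: 20.75
ee_pos: [662.3, -114.9, 186.8]
tcp_rot: [0.0, 0.971, -0.24, 0.0]
ft_force: [-0.3, -0.2, 0.2]
opening: 63.0
[ 662.25592842 -114.82767196  186.73312174] [-1.04882625e-05  9.70615888e-01 -2.40634157e-01  1.39049787e-05] 1.8674272374348655 20.8
```

View pics/w9.png

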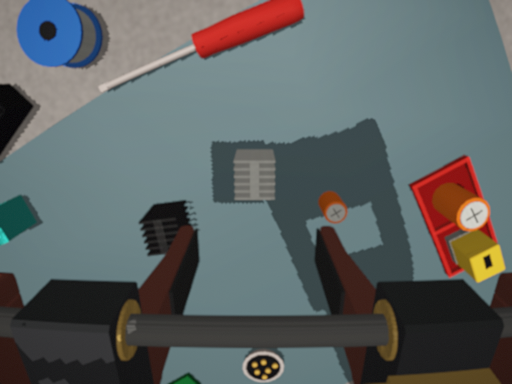

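Silver sink at (254,175), square to the jaws; the black sink and small orange cap are clear of the fingers. Gripping.

```bash
python3 -m inch '[{"jaw":0.72,"x":0,"y":0,"z":0.04,"wx":0,"wy":0,"wz":0},{"jaw":0.72,"x":0,"y":0,"z":0.045,"wx":0,"wy":0,"wz":0},{"jaw":0.72,"x":0,"y":0,"z":0.045,"wx":0,"wy":0,"wz":0},{"jaw":0.72,"x":0,"y":0,"z":0.024,"wx":0,"wy":0,"wz":0},{"jaw":0.72,"x":0,"y":0,"z":0,"wx":0,"wy":0,"wz":0},{"jaw":0.3,"x":0,"y":0,"z":0,"wx":0,"wy":0,"wz":0},{"jaw":0.3,"x":0,"y":0,"z":0,"wx":0,"wy":0,"wz":0},{"jaw":0.3,"x":0,"y":0,"z":0,"wx":0,"wy":0,"wz":0},{"jaw":0.3,"x":0,"y":0,"z":0,"wx":0,"wy":0,"wz":0},{"jaw":0.3,"x":0,"y":0,"z":0,"wx":0,"wy":0,"wz":0}]'; python3 -m inch '[{"jaw":0.3,"x":0,"y":0,"z":-0.02,"wx":0,"wy":0,"wz":0},{"jaw":0.3,"x":0,"y":0,"z":-0.04,"wx":0,"wy":0,"wz":0},{"jaw":0.3,"x":0,"y":0,"z":-0.04,"wx":0,"wy":0,"wz":0},{"jaw":0.3,"x":0,"y":0,"z":-0.01,"wx":0,"wy":0,"wz":-0.1225},{"jaw":0.3,"x":0,"y":0,"z":0,"wx":0,"wy":0,"wz":-0.1225},{"jaw":0.3,"x":0,"y":0,"z":0,"wx":0,"wy":0,"wz":-0.1225},{"jaw":0.3,"x":0,"y":0,"z":0,"wx":0,"wy":0,"wz":-0.1225},{"jaw":0.3,"x":0,"y":0,"z":0,"wx":0,"wy":0,"wz":0}]'
```

```text
time_s: 21.8
ee_pos: [663.5, -115.1, 34.5]
tcp_rot: [-0.0, 0.97, -0.242, 0.001]
ft_force: [-0.4, 2.0, 6.8]
opening: 35.9
time_s: 22.6
ee_pos: [662.2, -114.9, 143.0]
tcp_rot: [0.0, 1.0, 0.001, 0.0]
ft_force: [0.8, -0.1, -0.8]
opening: 36.1
```

```bash
python3 -m inch '[{"jaw":0.3,"x":-0.0076,"y":-0.0413,"z":0,"wx":0,"wy":0,"wz":0},{"jaw":0.3,"x":-0.0076,"y":-0.0413,"z":0,"wx":0,"wy":0,"wz":0},{"jaw":0.3,"x":-0.0076,"y":-0.0413,"z":0,"wx":0,"wy":0,"wz":0},{"jaw":0.3,"x":-0.0076,"y":-0.0413,"z":0,"wx":0,"wy":0,"wz":0},{"jaw":0.3,"x":-0.0076,"y":-0.0413,"z":0,"wx":0,"wy":0,"wz":0},{"jaw":0.3,"x":-0.0076,"y":-0.0413,"z":0,"wx":0,"wy":0,"wz":0},{"jaw":0.3,"x":-0.0076,"y":-0.0413,"z":0,"wx":0,"wy":0,"wz":0},{"jaw":0.3,"x":-0.0076,"y":-0.0413,"z":0,"wx":0,"wy":0,"wz":0},{"jaw":0.3,"x":-0.0076,"y":-0.0413,"z":0,"wx":0,"wy":0,"wz":0},{"jaw":0.3,"x":0,"y":0,"z":0,"wx":0,"wy":0,"wz":0.132}]'; python3 -m inch '[{"jaw":0.3,"x":0,"y":0,"z":0,"wx":0,"wy":0,"wz":0},{"jaw":0.3,"x":0,"y":0,"z":0,"wx":0,"wy":0,"wz":0},{"jaw":0.3,"x":0,"y":0,"z":0,"wx":0,"wy":0,"wz":0}]'
```

```text
time_s: 23.6
ee_pos: [592.6, 261.5, 143.0]
tcp_rot: [-0.001, 0.998, -0.066, 0.0]
ft_force: [-0.5, -0.7, -0.8]
opening: 35.8
time_s: 23.9
ee_pos: [593.7, 255.8, 142.7]
tcp_rot: [0.0, 0.998, -0.066, -0.0]
ft_force: [-0.0, 0.2, -1.6]
opening: 36.0
```

Lower, release, retreat upward and toward the robot's right, then check.

```bash
python3 -m inch '[{"jaw":0.3,"x":0,"y":0,"z":0.04,"wx":0,"wy":0,"wz":0},{"jaw":0.3,"x":0,"y":0,"z":0.04,"wx":0,"wy":0,"wz":0},{"jaw":0.3,"x":0,"y":0,"z":0.018,"wx":0,"wy":0,"wz":0},{"jaw":0.3,"x":0,"y":0,"z":0.008,"wx":0,"wy":0,"wz":0},{"jaw":0.3,"x":0,"y":0,"z":0,"wx":0,"wy":0,"wz":0},{"jaw":0.72,"x":0,"y":0,"z":0,"wx":0,"wy":0,"wz":0},{"jaw":0.72,"x":0,"y":0,"z":0,"wx":0,"wy":0,"wz":0},{"jaw":0.72,"x":0,"y":0,"z":0,"wx":0,"wy":0,"wz":0},{"jaw":0.72,"x":0,"y":0,"z":0,"wx":0,"wy":0,"wz":0}]'; python3 -m inch '[{"jaw":0.72,"x":0,"y":0,"z":-0.03,"wx":0,"wy":0,"wz":0},{"jaw":0.72,"x":0,"y":0,"z":-0.045,"wx":0,"wy":0,"wz":0},{"jaw":0.72,"x":0,"y":0,"z":-0.045,"wx":0,"wy":0,"wz":0},{"jaw":0.72,"x":0,"y":0,"z":-0.045,"wx":0,"wy":0,"wz":-0.132},{"jaw":0.72,"x":-0.022,"y":0.04,"z":-0.01,"wx":0,"wy":0,"wz":0},{"jaw":0.72,"x":-0.022,"y":0.04,"z":-0.01,"wx":0,"wy":0,"wz":0},{"jaw":0.72,"x":-0.022,"y":0.04,"z":-0.01,"wx":0,"wy":0,"wz":0},{"jaw":0.72,"x":-0.022,"y":0.04,"z":-0.01,"wx":0,"wy":0,"wz":0},{"jaw":0.72,"x":-0.022,"y":0.04,"z":-0.01,"wx":0,"wy":0,"wz":0},{"jaw":0.72,"x":0,"y":0,"z":0,"wx":0,"wy":0,"wz":0}]'
python3 - <<'E'
from h import *
a,c=snap('wrist','wf'); b,_=snap('side','sf'); print(status.get_state()['ee_pos'],status.get_state()['time_s'])
cv2.imwrite('pics/final.png',np.vstack([np.hstack([cv2.resize(a,(400,300)),cv2.resize(b,(400,300))]),cv2.resize(b[100:270,140:340],(400,300)) .repeat(1,0) if False else np.hstack([cv2.resize(b[110:200,160:340],(400,300)),cv2.resize(b[290:384,150:290],(400,300))])]))
E
```

```text
time_s: 24.8
ee_pos: [593.9, 256.8, 37.1]
tcp_rot: [-0.0, 0.998, -0.066, 0.0]
ft_force: [-0.1, 0.2, -0.2]
opening: 62.1
time_s: 25.8
ee_pos: [481.6, 53.4, 252.9]
tcp_rot: [0.0, 1.0, -0.001, 0.0]
ft_force: [-0.2, 0.5, 0.5]
opening: 63.5
[483.88021558  56.06206953 252.38970578] 25.9
```

View pics/final.png

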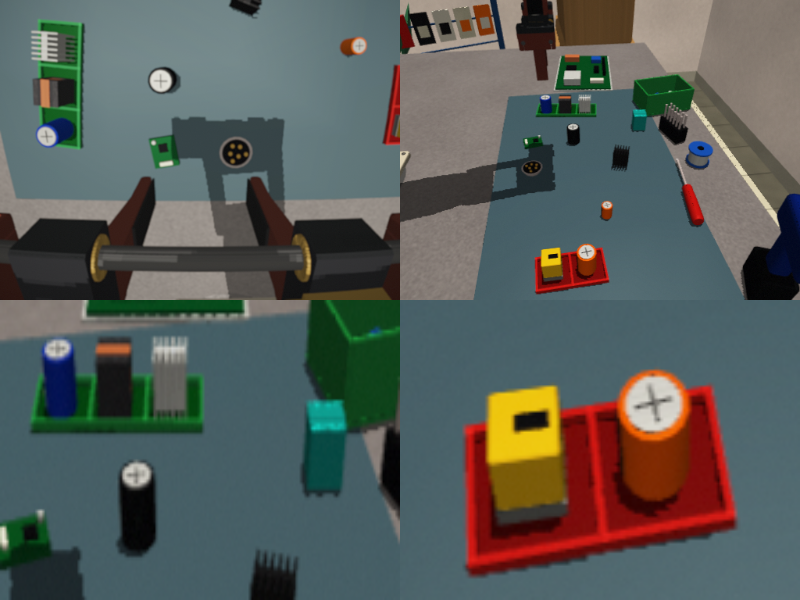

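All five parts stand upright, each in its own compartment of the right tray. The black capacitor and black sink are undisturbed, and the arm is clear. Handing in.

```bash
python3 -c "
from cell import robot; print(robot.finish_job())"
```

```text
the job is handed in; nothing more can be done
None
```

Both kits are made up and the job is handed in, at about 26 s of the 101 s allowed.

- **Green tray:** the blue capacitor is in the near compartment, the transformer in the middle and the silver heat sink in the far one.
- **Red tray:** the relay is in the near compartment and the large orange capacitor in the far one.

The last wrist and side pictures show all five parts standing upright, each in its own compartment. The black capacitor, the black heat sink and the look-alikes were standing, with no sign of having been moved, and the gripper was open and clear of everything. Wrist force readings at the end of each move stayed under about 9 N, and no check failed or disagreed. The only slip was that my first two move commands were refused for missing keys, and they moved nothing.

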